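# Scoop the salvaged capacitors into the pot and snap its lid on

### The job

Use the scoop, not the fingers, to lift the three salvaged capacitors out of the grey parts tray and tip them into the white pot, then lay the scoop down flat on the mat or back in the tray. Set the orange knurled lid on the pot, press it down until it snaps over the nubs, and keep pressing after the click: finish with the lid fully home and the fingers still pushing down on it, without letting go. Leave everything else on the bench where it is.

Things in the scene. Friction and masses are not known exactly. Their poses are not given: they have to be found in the camera images.
- pot: White open plastic pot, 55 mm outside and 48 mm inside diameter, rim 66 mm and inner floor 7 mm above its origin, fixed upright in a round aluminium holder (86 mm diameter, 13 mm high, then 70 mm diameter up to 23 mm). Origin: centre of the underside, on the mat (3 mm above the bench); z up. Six spring nubs stick out 3 mm round the neck, 11 mm below the rim; the neck's top 4 mm taper as a lead-in.
- pot_rim (a point): Centre of the pot's mouth, at rim height (66 mm above the pot's origin).
- pot_seat (a point): Where the lid's origin lies when fully home: 48 mm above the pot's origin. Set on centred, the lid rests loosely on the nubs 9 mm higher; pushing it down takes a force that rises to about 12 to 16 N within 2 mm, falls away over the next 3 mm, then the lid jumps down with a click and stops hard on the rim.
- lid: Orange knurled round snap lid, 68 mm outside diameter (69 mm over the knurls), 21 mm high, 25 g, loose, on the mat open side down, as it goes on the pot. Origin: centre of its underside (open face); z up. A round bead of 57 mm clear diameter at the open edge passes over the pot's 55 mm neck; ceiling 18 mm above the origin. It shares three places with the two flux jars.
- scoop: Small steel scoop, black handle, loose, 90 g, level on the mat. Origin: centre of its bowl's underside; x to the mouth, z up. Floor 62 mm long, 42 mm wide, 1.6 mm thick, open straight lip at x = +31; 1.5 mm side walls 18 mm high (12 mm ahead of x = +15); back wall 20 mm. Handle: bar 14 mm wide (y), 16 mm thick, x = -35 to -108, rising backwards at 30 degrees; centre line 25 to 66 mm high.
- scoop_grip (a point): Point in the handle's middle where it can be pinched across its 14 mm width: 62 mm behind and 40 mm above the scoop's origin.
- scoop_lip (a point): Middle of the underside of the scoop's front lip: 31 mm ahead of the scoop's origin.
- tray: Light grey long parts tray, fixed, 184 mm long (x), 56 mm wide (y). Origin: centre of its underside; x to its sloping end, z up. Inner floor 3 mm above the origin, 47 mm wide; side walls 22 mm high, low end wall (x = -92 to -88) 12 mm high, end at +x 24 mm high with a 60 degree slope meeting the floor at x = +76. The capacitors lie between x = -10 and +66: room to let the scoop down behind them.
- cap1: Capacitor, dark blue slick cylinder lying on its side in the tray, 13 mm diameter, 18 mm long, rounded ends, about 11 g, loose. Origin as placed: on its lower side, halfway along, 6.5 mm below its axis (it turns with the body); x along its axis.
- cap2: Like cap1.
- cap3: Like cap1 but black.
- jar1: Flux paste jar, white with light green cap, 62 mm diameter, 35 mm high, 90 g, loose. A bystander. Origin: centre of the underside.
- jar2: Like jar1, with a darker green smooth cap. A bystander.
- spool: Reel of solder wire, black flanges, 64 mm diameter, 42 mm high, standing on the mat. A bystander. Origin: centre of the underside.
- driver: Blue screwdriver, 170 mm long, lying along its x. A bystander. Origin: middle of its length, on the mat.
- brush: Green cleaning brush, 160 mm long, lying along its x. A bystander. Origin: middle of its length, on the mat.
- board: Green power-supply circuit board with heat sink and transformer, 80 by 125 mm, 32 mm high. A bystander. Origin: centre of the underside.

How it is judged (in metres and radians):
On the way, in this order (a step that is already met when the one before it is completed fails the run):
1. all three capacitors lie in the pot, the lid still off it (horizontal distance between each of cap1, cap2, cap3 and pot below 0.026 m and z of each of cap1, cap2, cap3 in the frame of pot below 0.06 m and horizontal distance between lid and pot above 0.03 m), for 0.2 s.
2. the lid has snapped fully home on the pot (z of lid in the frame of pot below 0.0505 m and horizontal distance between lid and pot below 0.003 m and angle between lid's own z axis and vertical below 0.06 rad), for 0.2 s.
At the end, for the whole second after the job is handed in: All three capacitors in the pot; lid fully home (within 2.5 mm of lowest, centred within 3 mm, level within 0.06 rad), the fingers still pushing it down with over 3 N, felt also between lid and pot; the scoop lying flat (0.2 rad) and untouched on the mat or in the tray (all of step 2 and horizontal distance between each of cap1, cap2, cap3 and pot below 0.026 m and z of each of cap1, cap2, cap3 in the frame of pot below 0.06 m and contact force between lid and pot above 3 N and contact force between the fingers and lid above 3 N and contact force between each of the arm, the fingers and scoop below 0.1 N and height (world z) of scoop below 0.02 m and angle between scoop's own z axis and vertical below 0.2 rad and linear speed of scoop below 0.02 m/s); the arm keeps its last pose, push and grip.
It fails at once if a capacitor is touched with the fingers (contact force between the fingers and cap1 above 0.3 N or contact force between the fingers and cap2 above 0.3 N or contact force between the fingers and cap3 above 0.3 N).
It fails at once if something else on the bench is shifted by more than 20 mm (distance of any of jar1, jar2, spool, driver, brush, board from where it was at the start of the episode above 0.02 m).
It also fails if it takes over 72 s, if anything falls off the work surface, if the arm or the gripper's body presses on something with over 40 N, if the wrist force passes 120 N, or if a joint passes its speed limit or range.

### The arm

A 6-joint arm with a two-finger parallel gripper is mounted at the origin on the work surface. World frame = base frame: x ahead of the robot, y to its left, z up, the work surface at z = 0. Lengths are in mm, angles in rad, forces in N, time in s.
With the tool pointing down it reaches from about 400 to 925 mm from the base axis. Payload 12.5 kg.
Tool frame: the origin (TCP) lies midway between the tips of the shut fingers; the grasp point (between the pads) lies 19 mm behind it; z points along the fingers, y is the line along which they close (so a half turn about z gives the same grasp; the last joint's range is limited). The gripper opens to 95 mm and grips with 3 to 60 N. Pads are 20 mm wide; open, the fingers measure 119 mm over their backs; the gripper's body (75 mm by 180 mm) begins 59 mm behind the grasp point.
Start: joints at [1.068, 0.491, 1.559, -0, 1.092, -0.106], TCP at [241.528, 576.464, 214.661] pointing down, gripper open.
Joint ranges: [-3.1, 3.1], [-0.84, 2.19], [0.05, 2.79], [-1.13, 4.28], [0.06, 2.93], [-2.69, 2.69]. Speed limits (rad/s): [2.22, 2.22, 2.79, 3.14, 3.14, 3.14].

### API

Orientations are given as [roll, pitch, yaw] about the fixed x, y, z axes, in that order (R = Rz(yaw) Ry(pitch) Rx(roll)).
In Python, from cell import * gives the robot as it stands. The module is installed in compiled form; this text tells all that it offers.
- The arm moves only by the tool arm_command, never from a script. Its arguments are lists of equal length, an entry for each row: "delta_pos": the shift along the world's x, y, z in units of 250 mm (1.0 is 250 mm), a list of three; "delta_rot": the turn, a rotation vector about the world's x, y, z in units of 90 degrees (1.0 is 90 degrees), a list of three; "claw": the closure, from 0 (fully open) to 1 (shut). In form: {"delta_pos": [[tx, ty, tz], ...], "delta_rot": [[wx, wy, wz], ...], "claw": [claw, ...]}. A call has exactly 5 rows; each row is the pose to reach, as a shift and turn from the pose commanded when the call began; what a row does not reach only later rows make up. A row lasts 1/12 s, in which the tool goes at most 41.7 mm and 7.16 degrees, less where a joint would pass 70% of its speed; a pose out of reach is approached as far as the arm can. A call with a number of a shift or a turn outside -1 to 1 is refused whole. A call with a gripper value outside its range is refused whole. The fingers move at their own pace and stop on an object; the grip force is fixed at half the most. Time passes only in rows, so rows that repeat a pose let the fingers close, or fill a call up. It gives the time, the measured TCP pose, the force, the opening and the grip force at its end, in the units of the state.
- state(): the state, without advancing time (a new reading comes with each control period).
- read_camera(name): name is "side" or "top"; returns the picture (480x640x3 uint8, red, green, blue); there is no depth.
- calibration(name): a dict with "camera_matrix" (3x3 intrinsics, pixels), "T" (4x4, takes a point from camera to world coordinates). Camera axes: x right, y down, z forward; pixel columns grow to the right and rows downward; lengths in mm; the calibration is good to about 2 mm. A picture is of the moment at which its call begins. calibration takes no time and is no camera call.
- job_done(): hands the job in; it is judged then, once.
The state is a dict: "t": time; "joints": joint angles; "qvel": joint speeds; "tau": joint torques, N m; "eef_pos": TCP position; "tcp_rot": TCP orientation; "ft_force": force on the tool from outside, world axes, zero at the start; "moment": the same for the moment, N m; "opening": opening from 0.0 (shut) to 1.0 (fully open); "grip_force": force on a finger pad.
Only numpy, scipy, OpenCV 4.12 (cv2) and the standard library are available. Lean on these libraries where they do the work, as an engineer would, in place of code of your own. Each camera call takes 0.05 s, during which the arm holds its last target. There are 200 camera calls.

## Working session

There is one attempt and no reset: what is moved stays moved. The work goes in short steps, Python scripts to look and compute and a tool call to move; the robot and the scene stay as the last step left them, time stands still between calls to the robot, and variables do not carry over. Pictures are saved under pics/ and viewed, at most 10 in all, crops included, and the job is handed in when it is done.

Besides the shell and the picture viewer there is one more tool, called after ">>>" as name(argument=value, ...) on one line, values as JSON. arm_command: Moves the arm, as the interface text tells. Shifts and turns lie within -1 to 1; 1 stands for 250 mm of shift or 90 degrees of turn. Its arguments: {"type":"object","properties":{"delta_pos":{"type":"array"},"delta_rot":{"type":"array"},"claw":{"type":"array"}},"required":["delta_pos","delta_rot","claw"]}

```bash
mkdir -p pics; python3 - <<'E'
from cell import *
import cv2,numpy as np
for n in("top","side"):
    im=read_camera(n); cv2.imwrite(f"pics/{n}0.png",im[:,:,::-1]); c=calibration(n)
    print(n,np.round(c["camera_matrix"],1).tolist(),np.round(c["T"],3).tolist())
s=state();print(s)
E
```

```text
top [[439.6, 0.0, 320.8], [0.0, 439.6, 236.0], [0.0, 0.0, 1.0]] [[-0.014, -0.997, 0.076, 522.135], [-1.0, 0.014, 0.001, -12.971], [-0.002, -0.076, -0.997, 980.112], [0.0, 0.0, 0.0, 1.0]]
side [[456.7, 0.0, 330.6], [0.0, 456.7, 240.3], [0.0, 0.0, 1.0]] [[-0.895, -0.305, 0.326, 286.271], [-0.446, 0.585, -0.677, 641.791], [0.016, -0.751, -0.66, 696.437], [0.0, 0.0, 0.0, 1.0]]
{'t': 0.1, 'joints': array([ 1.06840830e+00,  4.91509420e-01,  1.55940047e+00, -1.42016943e-05,
        1.09173564e+00, -1.05599388e-01]), 'qvel': array([-0.00019383, -0.00065514, -0.00162736, -0.00122714, -0.00094419,
        0.00051739]), 'tau': array([ 1.81439926e-03, -6.13621902e+01, -2.58602911e+01,  6.94278697e-02,
        4.70030308e-02, -1.82033614e-05]), 'eef_pos': array([241.40677574, 576.24614929, 214.10977386]), 'tcp_rot': array([-3.14054431e+00, -9.84506736e-05,  2.74481052e+00]), 'ft_force': array([-0.60074577, -0.49562791, -0.58140376]), 'moment': array([ 0.00477473, -0.01066335, -0.00598834]), 'grip_force': 0.0, 'opening': 0.9977009967389328}
```

View pics/top0.png

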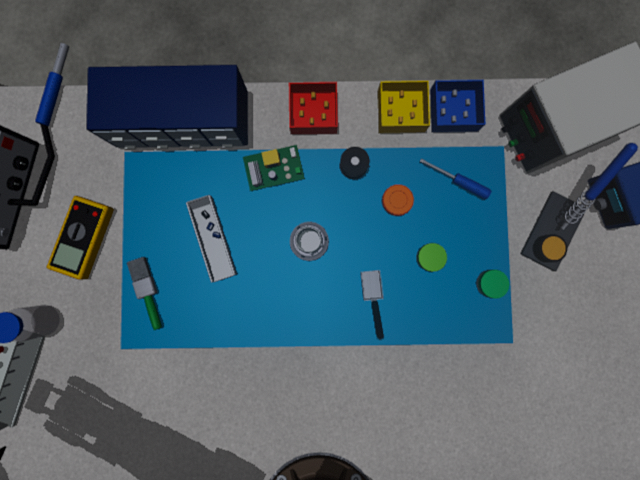

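View pics/side0.png

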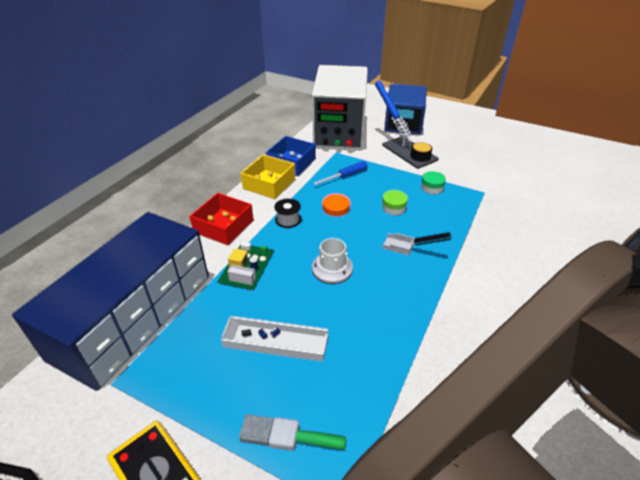

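Top view: the tray spans (200,197)–(224,280) with the caps at about (206,214), (210,226) and (213,235). Pot is at (310,241), orange lid at (398,200), scoop bowl at (372,285) with its handle down to (380,337), jars at (432,257) and (494,284). The side view agrees. I'll enlarge the parts that matter.

```bash
cat > h.py <<'E'
from cell import *
import cv2,numpy as np
C={n:calibration(n) for n in("top","side")}
def ray(n,p):
    c=C[n];d=c["T"][:3,:3]@np.linalg.inv(c["camera_matrix"])@[p[0],p[1],1.];return c["T"][:3,3],d/np.linalg.norm(d)
def onz(n,p,z):
    o,d=ray(n,p);return o+d*(z-o[2])/d[2]
def tri(pt,ps):
    o1,d1=ray("top",pt);o2,d2=ray("side",ps)
    s=np.linalg.lstsq(np.c_[d1,-d2],o2-o1,rcond=None)[0];a=o1+s[0]*d1;b=o2+s[1]*d2
    return (a+b)/2,np.linalg.norm(a-b)
def proj(n,P):
    c=C[n];q=c["camera_matrix"]@(c["T"][:3,:3].T@(np.asarray(P,float)-c["T"][:3,3]));return q[:2]/q[2]
def blobs(m,k=3):
    n,l,st,ce=cv2.connectedComponentsWithStats(m.astype(np.uint8));
    o=sorted(range(1,n),key=lambda i:-st[i,4])[:k];return [(l==i,st[i].tolist(),ce[i]) for i in o]
E
python3 - <<'E'
from h import *
t=cv2.imread("pics/top0.png");s=cv2.imread("pics/side0.png")
def cr(im,x,y,w,h,W,H): return cv2.resize(im[y:y+h,x:x+w],(W,H),interpolation=cv2.INTER_CUBIC)
m=np.zeros((600,800,3),np.uint8)
m[:,:300]=cr(t,180,190,60,120-20,300,600)[:600]
m[:300,300:550]=cr(t,285,216,50,60,250,300)
m[:300,550:]=cr(t,347,265,50,60,250,300) if 0 else cr(t,345,266,50,60,250,300)
m[300:,300:]=cr(s,220,310,110,60,500,300)
cv2.imwrite("pics/m1.png",m)
for n,im in(("top",t),("side",s)):
    b,g,r=[im[:,:,i].astype(int) for i in range(3)]
    o=blobs((r>180)&(g<140)&(b<90)&(np.arange(480)[:,None]<260),2); print(n,"orange",[(x[1],x[2].round(2)) for x in o])
    # blue mat lacks red; non-mat inside the mat
E
```

```text
top orange []
side orange [([189, 193, 62, 37, 492], array([222.48, 215.87])), ([323, 195, 26, 17, 360], array([335.69, 202.95]))]
```

View pics/m1.png

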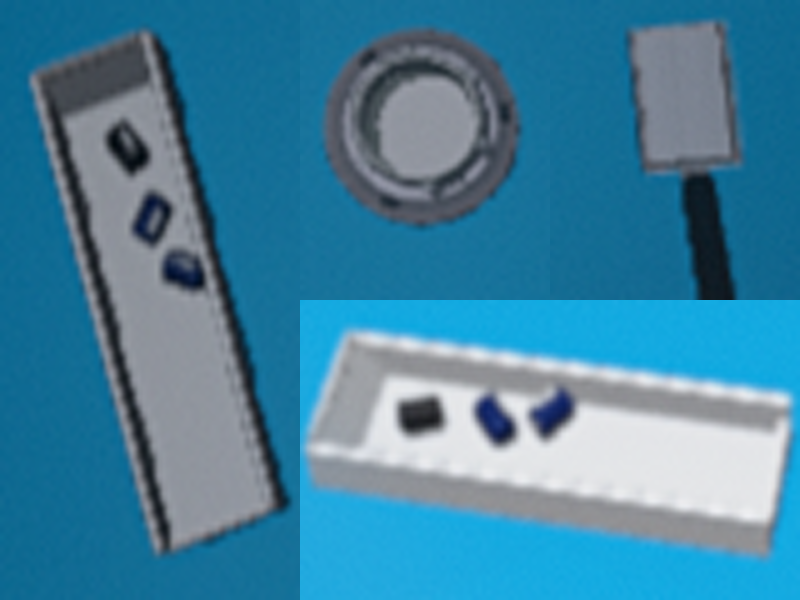

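The crop shows the slope at the far tray end, with the black cap furthest in and two blue ones behind it. The last blue is near the right wall. Next I'll measure everything by masks in both views.

```bash
python3 - <<'E'
from h import *
t=cv2.imread("pics/top0.png");s=cv2.imread("pics/side0.png")
def roi(im,x0,y0,x1,y1):
    m=np.zeros(im.shape[:2],bool);m[y0:y1,x0:x1]=1;return m
def ch(im): return [im[:,:,i].astype(int) for i in range(3)]
bt,gt,rt=ch(t);bs,gs,rs=ch(s)
print("mat",t[300,300],s[300,450],"orange",t[200,398])
ht=cv2.cvtColor(t,cv2.COLOR_BGR2HSV);hs=cv2.cvtColor(s,cv2.COLOR_BGR2HSV)
def nonmat(h): return ~((h[:,:,0]>90)&(h[:,:,0]<110)&(h[:,:,1]>150))
def big(m,k=1): return blobs(m,k)[0]
def rect(m):
    p=np.argwhere(m)[:,::-1].astype(np.float32);return cv2.boxPoints(cv2.minAreaRect(p))
nt=nonmat(ht);ns=nonmat(hs)
# lid
lt=big((rt>120)&(bt<70)&(gt<rt*.6)&roi(t,370,180,430,225));ls=big((rs>150)&(bs<90)&(gs<rs*.65)&roi(s,315,185,360,220))
print("lid",lt[1:],ls[1:]);print(onz("top",lt[2],24).round(1),[a.round(1) for a in tri(lt[2],ls[2])])
# holder
hd=big(nt&roi(t,280,210,340,275));el=cv2.fitEllipse(max(cv2.findContours(hd[0].astype(np.uint8),0,1)[0],key=len))
print("holder",el,onz("top",el[0],14).round(1), onz("top",hd[2],14).round(1))
br=big((t.min(2)>130)&roi(t,280,210,340,275));print("bright",br[1:])
# tray
tr=big(nt&roi(t,175,185,245,290));b=rect(tr[0]);print("tray px",b.round(1).tolist(),"z25",[onz("top",p,25)[:2].round(1).tolist() for p in b],"z3",[onz("top",p,3)[:2].round(1).tolist() for p in b])
ts=big(ns&roi(s,215,305,335,365));print("tray side",rect(ts[0]).round(1).tolist())
# scoop
sc=big(nt&roi(t,350,262,400,345));bw=(t.min(2)>75)&sc[0]
bw=big(bw);b=rect(bw[0]);print("bowl",bw[1:],b.round(1).tolist(),[onz("top",p,12)[:2].round(1).tolist() for p in b])
hm=(t.max(2)<60)&sc[0];hm=big(hm);print("handle",hm[1:]);p=np.argwhere(hm[0])[:,::-1].astype(np.float32);print(cv2.fitLine(p,2,0,.01,.01).ravel(),rect(hm[0]).round(1).tolist())
hms=big((s.max(2)<60)&roi(s,405,225,460,250));print("handle side",hms[1:],rect(hms[0]).round(1).tolist())
# caps
for k in blobs((t[:,:,2]<60)&(t[:,:,1]<70)&roi(t,198,205,224,246),5): print("cap",k[1],k[2].round(1),onz("top",k[2],13).round(1))
for k in blobs((s[:,:,2]<90)&(s[:,:,1]<90)&roi(s,236,322,290,345),5): print("capside",k[1],k[2].round(1),onz("side",k[2],13).round(1))
E
```

```text
mat [155 115  25] [236 238 240] orange [ 34  75 148]
lid ([383, 185, 30, 29, 682], array([397.8973607, 199.1568915])) ([323, 195, 26, 21, 441], array([335.54875283, 204.63718821]))
[ 673.4 -182.6   24. ] [array([ 674.3, -184.9,   12.9]), np.float64(2.0)]
holder ((308.7805480957031, 240.81887817382812), (38.27653884887695, 38.44041442871094), 116.1304931640625) [585.3  14.4  14. ] [585.3  14.4  14. ]
bright ([301, 232, 19, 19, 286], array([309.84965035, 241.04545455]))
tray px [[184.6999969482422, 201.60000610351562], [210.6999969482422, 193.3000030517578], [236.5, 274.5], [210.60000610351562, 282.70001220703125]] z25 [[674.7, 285.0], [692.2, 228.3], [513.8, 171.5], [496.8, 227.6]] z3 [[678.2, 291.9], [696.1, 233.8], [513.6, 175.7], [496.2, 233.1]]
tray side [[219.5, 346.5], [224.1999969482422, 313.29998779296875], [328.70001220703125, 328.20001220703125], [323.8999938964844, 361.3999938964844]]
bowl ([361, 270, 22, 31, 529], array([371.11531191, 284.85066163])) [[360.20001220703125, 271.6000061035156], [379.0, 269.20001220703125], [382.70001220703125, 298.5], [363.8999938964844, 300.
[... 245 characters left out ...]
35, 9, 123], array([431.93495935, 237.26829268])) [[414.6000061035156, 238.39999389648438], [448.79998779296875, 232.6999969482422], [449.3999938964844, 236.10000610351562], [415.1000061035156, 241.8000030517578]]
cap [214, 205, 10, 31, 55] [218.6 219.2] [636.1 213.3  13. ]
cap [207, 222, 7, 9, 34] [210.  225.9] [621.5 232.4  13. ]
cap [202, 211, 8, 8, 32] [205.4 214.6] [646.9 242.8  13. ]
cap [213, 232, 8, 6, 30] [216.3 235.1] [601.  218.3  13. ]
cap [198, 230, 6, 16, 27] [200.1 238.3] [594.4 254.2  13. ]
capside [259, 330, 8, 9, 46] [262.5 333.9] [618.6 231.4  13. ]
capside [242, 330, 9, 6, 44] [246.  332.7] [647.1 243.   13. ]
capside [271, 328, 9, 9, 43] [275.3 332.2] [599.9 217.4  13. ]
```

```bash
python3 - <<'E'
from h import *
t=cv2.imread("pics/top0.png");s=cv2.imread("pics/side0.png")
dt=t.astype(int);ds=s.astype(int)
m=(dt[:,:,0]<95);m[:302]=0;m[342:]=0;m[:,:365]=0;m[:,390:]=0
b=blobs(m,1)[0];print("handle top",b[1],b[2])
pts=[]
for r in range(303,338):
    w=np.clip(155-dt[r,365:392,0],0,None);w[w<25]=0
    if w.sum()>0: pts.append((w@np.arange(365,392)/w.sum(),r,w.sum()))
P=np.array(pts);print(P[::4].round(1).tolist())
q=P[(P[:,1]>305)&(P[:,1]<334)]
# handle height from 36 to 72 top over rows
W=np.array([onz("top",p[:2],np.interp(p[1],[303,337],[30,66])) for p in q]);
v=cv2.fitLine(W[:,:2].astype(np.float32),2,0,.01,.01).ravel();print("line",v,np.degrees(np.arctan2(v[1],v[0])),W[[0,-1]].round(1).tolist())
m=(ds.max(2)<70);m[:222]=0;m[252:]=0;m[:,:405]=0;m[:,462:]=0
b2=blobs(m,1)[0];print("handle side",b2[1],b2[2])
print("tri handle centre",tri(b[2],b2[2]))
# scoop bowl side: bright
nm=~((ds[:,:,0]>ds[:,:,2]+60));nm[:228]=0;nm[258:]=0;nm[:,:375]=0;nm[:,418:]=0
b3=blobs(nm,1)[0];print("bowl side",b3[1],b3[2],tri((371.1,284.85),b3[2]))
# pot mouth
m=ds.min(2)>0
c=cv2.resize(s[225:290,300:365],(600,600),interpolation=cv2.INTER_CUBIC)
d=cv2.resize(t[266:342,345:405],(200*60//76*1+0,200)) 
cv2.imwrite("pics/m2.png",np.hstack([c,cv2.resize(t[215:270,282:337],(600,600),interpolation=cv2.INTER_CUBIC)])[:, ::1][::1][:600:2,::2])
E
```

```text
handle top [371, 302, 13, 38, 277] [377.02166065 320.25631769]
[[374.3, 303.0, 798.0], [374.8, 307.0, 883.0], [375.6, 311.0, 849.0], [376.4, 315.0, 838.0], [376.8, 319.0, 899.0], [377.7, 323.0, 907.0], [378.0, 327.0, 932.0], [378.9, 331.0, 937.0], [379.7, 335.0, 919.0]]
line [ 9.9632627e-01  8.5638262e-02  4.1591568e+02 -1.2750591e+02] 4.912729 [[442.7, -125.0, 33.2], [389.8, -129.3, 61.8]]
handle side [415, 233, 35, 9, 134] [432.05223881 237.26119403]
tri handle centre (array([ 414.44364204, -126.98207968,   53.9463214 ]), np.float64(0.983682464896794))
bowl side [383, 234, 35, 21, 473] [399.40803383 243.15433404] (array([ 484.39627529, -121.61823404,   12.57118694]), np.float64(5.228459697581962))
```

View pics/m2.png

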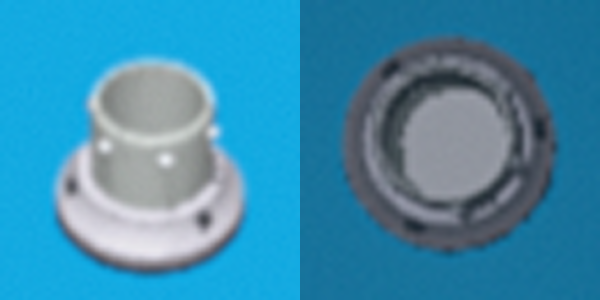

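```bash
python3 - <<'E'
from h import *
t=cv2.imread("pics/top0.png").astype(int);s=cv2.imread("pics/side0.png").astype(int)
print("rim side",onz("side",(333.15-.4,247.3-.4),69).round(1),"floor top",onz("top",(309.85,241.05),10).round(1),"holder",onz("top",(308.78,240.82),16).round(1))
print("rim tri from predicted top",proj("top",(585,14,69)).round(1), proj("side",(585,14,69)).round(1))
# holder in side
nm=~((s[:,:,0]>s[:,:,2]+60)&(s[:,:,0]>200));nm[:235]=0;nm[290:]=0;nm[:,:308]=0;nm[:,358:]=0
b=blobs(nm,1)[0];print(b[1],b[2]);x,y,w,h,_=b[1]
print("holder expected box side",[ [f(proj("side",(585+43*np.cos(a),14+43*np.sin(a),z))[i] for a in np.linspace(0,6.28,60) for z in(3,16)).__round__(1) for f in(min,max)] for i in(0,1)])
print("rim expected box",[ [f(proj("side",(585+27.5*np.cos(a),14+27.5*np.sin(a),69))[i] for a in np.linspace(0,6.28,60)).__round__(1) for f in(min,max)] for i in(0,1)])
r=nm.any(0);print(np.where(nm[236:255].any(0))[0][[0,-1]],np.where(nm.any(1))[0][[0,-1]])
print("lid tops",onz("side",(335.5,203),24).round(1))
E
```

```text
rim side [583.4  14.7  69. ] floor top [585.   12.1  10. ] holder [585.2  14.3  16. ]
rim tri from predicted top [308.2 239.2] [332.2 246.4]
[312, 239, 41, 46, 1406] [332.11948791 263.00355619]
holder expected box side [[np.float64(311.5), np.float64(351.9)], [np.float64(251.2), np.float64(283.9)]]
rim expected box [[np.float64(318.8), np.float64(345.6)], [np.float64(237.6), np.float64(255.6)]]
[319 346] [239 284]
lid tops [ 670.1 -177.7   24. ]
```

>>> arm_command(delta_pos=[[0, -0.17, -0.1], [0.1, -0.34, -0.2], [0.2, -0.5, -0.3], [0.3, -0.67, -0.3], [0.4, -0.83, -0.3]], delta_rot=[[0, 0, -0.05], [0, 0, -0.1], [0, 0, -0.2], [0, 0, -0.25], [0, 0, -0.3]], claw=[0, 0, 0, 0.3, 0.4])

```text
t: 0.52
eef_pos: [319.1, 403.3, 141.7]
tcp_rot: [-3.139, 0.0, 2.269]
ft_force: [1.1, 0.2, 0.1]
opening: 0.915
grip_force: 0.0
```

>>> arm_command(delta_pos=[[0.12, -0.14, 0], [0.22, -0.28, 0], [0.32, -0.42, 0], [0.42, -0.56, 0], [0.5, -0.7, 0]], delta_rot=[[0, 0, -0.08], [0, 0, -0.16], [0, 0, -0.24], [0, 0, -0.32], [0, 0, -0.4]], claw=[0.4, 0.4, 0.4, 0.4, 0.4])

```text
t: 0.93
eef_pos: [441.9, 234.6, 143.2]
tcp_rot: [3.141, -0.0, 1.642]
ft_force: [1.0, 0.2, -0.4]
opening: 0.615
grip_force: 0.0
```

>>> arm_command(delta_pos=[[0, -0.16, 0], [0, -0.32, 0], [0, -0.48, 0], [0, -0.64, 0], [0, -0.8, 0]], delta_rot=[[0, 0, -0.08], [0, 0, -0.16], [0, 0, -0.24], [0, 0, -0.32], [0, 0, -0.4]], claw=[0.4, 0.4, 0.4, 0.4, 0.4])

```text
t: 1.35
eef_pos: [440.3, 34.5, 143.2]
tcp_rot: [-3.141, 0.0, 1.018]
ft_force: [1.1, 0.2, 0.6]
opening: 0.603
grip_force: 0.0
```

>>> arm_command(delta_pos=[[0, -0.13, 0], [-0.02, -0.26, 0], [-0.03, -0.39, -0.05], [-0.05, -0.52, -0.1], [-0.06, -0.64, -0.15]], delta_rot=[[0, 0, -0.08], [0, 0, -0.16], [0, 0, -0.24], [0, 0, -0.32], [0, 0, -0.395]], claw=[0.4, 0.4, 0.4, 0.4, 0.4])

```text
t: 1.77
eef_pos: [425.1, -125.4, 105.4]
tcp_rot: [3.141, -0.0, 0.397]
ft_force: [-0.4, 0.8, 0.4]
opening: 0.599
grip_force: 0.0
```

>>> arm_command(delta_pos=[[0, 0, 0], [0, 0, 0], [0, 0, 0], [0, 0, 0], [0, 0, 0]], delta_rot=[[0, 0, -0.07], [0, 0, -0.14], [0, 0, -0.19], [0, 0, -0.19], [0, 0, -0.19]], claw=[0.4, 0.4, 0.4, 0.4, 0.4])

```text
t: 2.18
eef_pos: [425.7, -123.6, 105.7]
tcp_rot: [-3.142, 0.0, 0.107]
ft_force: [-0.0, 0.4, -0.2]
opening: 0.601
grip_force: 0.0
```

>>> arm_command(delta_pos=[[-0.005, -0.013, -0.12], [-0.005, -0.013, -0.24], [-0.005, -0.013, -0.32], [-0.005, -0.013, -0.325], [-0.005, -0.013, -0.325]], delta_rot=[[0, 0, -0.008], [0, 0, -0.008], [0, 0, -0.008], [0, 0, -0.008], [0, 0, -0.008]], claw=[0.4, 0.4, 0.4, 0.4, 0.4])

```text
t: 2.6
eef_pos: [424.2, -126.6, 24.1]
tcp_rot: [-3.141, 0.002, 0.094]
ft_force: [0.0, -0.9, 0.3]
opening: 0.598
grip_force: 0.0
```

>>> arm_command(delta_pos=[[0, 0, 0], [0, 0, 0], [0, 0, 0], [0, 0, 0], [0, 0, 0]], delta_rot=[[0, 0, 0], [0, 0, 0], [0, 0, 0], [0, 0, 0], [0, 0, 0]], claw=[0.7, 1, 1, 1, 1])

```text
t: 3.02
eef_pos: [424.8, -127.0, 25.2]
tcp_rot: [3.141, -0.001, 0.092]
ft_force: [0.6, -0.7, 0.6]
opening: 0.305
grip_force: 0.0
```

>>> arm_command(delta_pos=[[0, 0, 0], [0, 0, 0], [0, 0, 0], [0, 0, 0], [0, 0, 0]], delta_rot=[[0, 0, 0], [0, 0, 0], [0, 0, 0], [0, 0, 0], [0, 0, 0]], claw=[1, 1, 1, 1, 1])

```text
t: 3.43
eef_pos: [424.6, -126.9, 24.6]
tcp_rot: [3.141, -0.0, 0.092]
ft_force: [-0.4, 0.3, 4.8]
opening: 0.149
grip_force: 30.0
```

>>> arm_command(delta_pos=[[0, 0, 0.1], [0, 0, 0.2], [0, 0, 0.35], [0, 0.13, 0.4], [0, 0.28, 0.4]], delta_rot=[[0, 0, 0], [0, 0, 0], [0, 0, 0], [0, 0, 0], [0, 0, 0.05]], claw=[1, 1, 1, 1, 1])

```text
t: 3.85
eef_pos: [425.9, -57.8, 127.2]
tcp_rot: [3.139, -0.005, 0.166]
ft_force: [1.1, 1.2, -2.1]
opening: 0.143
grip_force: 30.0
```

>>> arm_command(delta_pos=[[0.05, 0.16, 0], [0.1, 0.32, 0], [0.15, 0.48, 0], [0.2, 0.64, 0], [0.25, 0.8, 0]], delta_rot=[[0, 0, 0.02], [0, 0, 0.04], [0, 0, 0.06], [0, 0, 0.08], [0, 0, 0.09]], claw=[1, 1, 1, 1, 1])

```text
t: 4.27
eef_pos: [486.6, 144.1, 124.4]
tcp_rot: [3.142, 0.0, 0.314]
ft_force: [0.4, -0.4, -0.5]
opening: 0.146
grip_force: 30.0
```

>>> arm_command(delta_pos=[[0, 0.14, -0.08], [0, 0.22, -0.16], [0, 0.22, -0.2], [0, 0.22, -0.2], [0, 0.22, -0.2]], delta_rot=[[0, 0, 0], [0, 0, 0], [0, 0, 0], [0, 0, 0], [0, 0, 0]], claw=[1, 1, 1, 1, 1])

```text
t: 4.68
eef_pos: [486.3, 196.4, 74.2]
tcp_rot: [3.141, 0.002, 0.312]
ft_force: [0.3, -1.2, -0.5]
opening: 0.144
grip_force: 30.0
```

```bash
cat > look.py <<'E'
from h import *
import sys
t=read_camera("top");cv2.imwrite("pics/t_%s.png"%sys.argv[1],t[:,:,::-1])
s=read_camera("side");cv2.imwrite("pics/s_%s.png"%sys.argv[1],s[:,:,::-1])
st=state();print(st["t"],st["eef_pos"].round(1),st["tcp_rot"].round(3),st["ft_force"].round(1))
x,y,w,h,u,v,W,H=map(int,sys.argv[2:10])
a=cv2.resize(t[y:y+h,x:x+w],(400,600),interpolation=cv2.INTER_CUBIC);b=cv2.resize(s[v:v+H,u:u+W],(400,600),interpolation=cv2.INTER_CUBIC)
cv2.imwrite("pics/c_%s.png"%sys.argv[1],np.hstack([a,b])[:,:,::-1])
E
python3 look.py 1 175 185 80 120 220 270 120 120
```

```text
4.7833 [487.1 196.   75.2] [ 3.141e+00 -1.000e-03  3.110e-01] [ 0.4 -0.3 -0.5]
```

View pics/c_1.png

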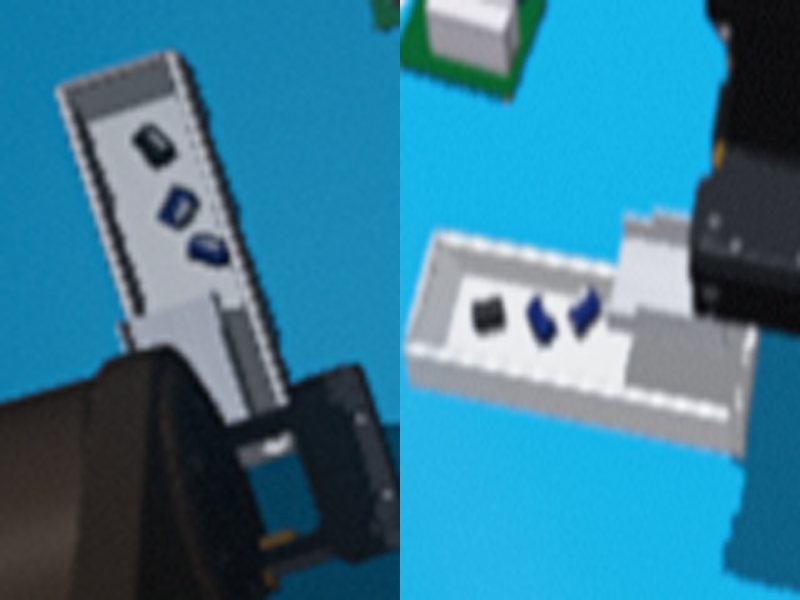

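The scoop hovers level behind the caps. Its lip corners show at top pixels of about (201,250) and (218,243.6).

```bash
python3 - <<'E'
from h import *
u=np.array([.952,.306]);v=np.array([-.306,.952]);o=np.array([594.1,230])
t=cv2.imread("pics/t_1.png").astype(int)
for p,z in(((201,250),54),((218,243.6),54)):
    q=onz("top",p,z)[:2]-o;print(q@u,q@v)
# inner floor edges: bright span in rows 222..240 (floor z6)
for r in(212,220,228,236,242):
    row=t[r,180:240].min(1);print(r,row.tolist())
print([proj("top",np.r_[o+u*a+v*b,z]).round(1).tolist() for a in(60,0) for b,z in((23.5,25),(28,25),(23.5,6),(-23.5,6),(-23.5,25),(-28,25),(-28,3))])
q=np.array([487.1,196.])-o;print("tcp local",q@u,q@v)
E
```

```text
-22.935638195087883 18.64521524444484
-21.514885035964664 -19.4288857493794
212 [19, 17, 17, 17, 14, 13, 15, 11, 51, 149, 112, 43, 45, 118, 161, 169, 168, 168, 168, 169, 169, 109, 33, 16, 47, 95, 97, 67, 106, 160, 174, 172, 170, 167, 172, 100, 35, 21, 20, 23, 25, 23, 20, 23, 24, 23, 23, 22, 23, 23, 24, 23, 28, 24, 26, 23, 24, 25, 22, 23]
220 [15, 18, 16, 19, 15, 18, 19, 19, 15, 14, 25, 120, 171, 103, 35, 62, 149, 173, 172, 167, 168, 169, 169, 170, 172, 171, 170, 174, 175, 174, 174, 172, 173, 173, 170, 160, 165, 139, 73, 27, 18, 22, 26, 25, 25, 23, 24, 23, 22, 24, 23, 22, 25, 24, 24, 25, 24, 24, 25, 24]
228 [16, 19, 17, 18, 18, 17, 18, 16, 23, 19, 19, 17, 14, 50, 151, 123, 51, 50, 146, 176, 171, 169, 168, 170, 171, 171, 113, 40, 19, 27, 90, 70, 38, 73, 153, 176, 175, 171, 158, 169, 105, 39, 20, 20, 27, 27, 26, 27, 27, 27, 27, 25, 26, 26, 28, 25, 28, 24, 25, 27]
236 [17, 20, 20, 20, 14, 18, 19, 21, 20, 20, 19, 22, 19, 19, 15, 24, 111, 168, 104, 33, 68, 151, 175, 171, 170, 170, 171, 171, 171, 172, 173, 174, 121, 52, 24, 15, 10, 11, 19, 5, 26, 141, 144, 81, 32, 19, 22, 25, 27, 28, 28, 26, 27, 24, 27, 28, 26, 24, 25, 26]
242 [18, 19, 17, 18, 20, 17, 18, 20, 20, 19, 18, 23, 22, 21, 19, 21, 13, 29, 118, 168, 103, 35, 64, 151, 175, 172, 171, 172, 170, 171, 171, 171, 171, 174, 173, 173, 170, 162, 169, 174, 174, 176, 162, 164, 142, 77, 31, 20, 21, 26, 28, 24, 25, 27, 27, 28, 25, 24, 25, 31]
[[191.1, 215.4], [189.2, 216.0], [193.7, 216.4], [213.7, 209.7], [211.6, 208.6], [213.6, 207.9], [216.0, 209.3], [199.4, 241.3], [197.4, 242.0], [201.7, 241.9], [221.9, 235.1], [219.9, 234.4], [221.9, 233.8], [224.1, 234.6]]
tcp local -112.26799999999999 0.3739999999999988
```

>>> arm_command(delta_pos=[[0.011, 0.003, -0.05], [0.011, 0.003, -0.1], [0.011, 0.003, -0.15], [0.011, 0.003, -0.176], [0.011, 0.003, -0.176]], delta_rot=[[0, 0, 0], [0, 0, 0], [-0.003, 0.008, 0], [-0.005, 0.016, 0], [-0.005, 0.016, 0]], claw=[1, 1, 1, 1, 1])

```text
t: 5.2
eef_pos: [489.4, 197.2, 29.2]
tcp_rot: [-3.141, 0.029, 0.311]
ft_force: [0.8, -0.9, -0.9]
opening: 0.149
grip_force: 30.0
```

>>> arm_command(delta_pos=[[0, 0, -0.002], [0, 0, -0.004], [0, 0, -0.004], [0, 0, -0.004], [0, 0, -0.004]], delta_rot=[[0, 0, 0], [0, 0, 0], [0, 0, 0], [0, 0, 0], [0, 0, 0]], claw=[1, 1, 1, 1, 1])

```text
t: 5.62
eef_pos: [489.5, 197.8, 29.9]
tcp_rot: [-3.141, 0.026, 0.312]
ft_force: [0.1, -0.1, -1.7]
opening: 0.141
grip_force: 30.0
```

>>> arm_command(delta_pos=[[0, 0, -0.002], [0, 0, -0.004], [0, 0, -0.004], [0, 0, -0.004], [0, 0, -0.004]], delta_rot=[[0, 0, 0], [0, 0, 0], [0, 0, 0], [0, 0, 0], [0, 0, 0]], claw=[1, 1, 1, 1, 1])

```text
t: 6.03
eef_pos: [489.4, 197.7, 28.5]
tcp_rot: [-3.141, 0.026, 0.312]
ft_force: [0.0, 0.1, -0.3]
opening: 0.144
grip_force: 30.0
```

>>> arm_command(delta_pos=[[0, 0, -0.003], [0, 0, -0.006], [0, 0, -0.006], [0, 0, -0.006], [0, 0, -0.006]], delta_rot=[[0, 0, 0], [0, 0, 0], [0, 0, 0], [0, 0, 0], [0, 0, 0]], claw=[1, 1, 1, 1, 1])

```text
t: 6.45
eef_pos: [489.3, 197.6, 27.5]
tcp_rot: [-3.141, 0.026, 0.312]
ft_force: [-3.6, -1.4, 8.6]
opening: 0.147
grip_force: 30.0
```

>>> arm_command(delta_pos=[[0, 0, -0.003], [0, 0, -0.006], [0, 0, -0.006], [0, 0, -0.006], [0, 0, -0.006]], delta_rot=[[0, 0, 0], [0, 0, 0], [0, 0, 0], [0, 0, 0], [0, 0, 0]], claw=[1, 1, 1, 1, 1])

```text
t: 6.87
eef_pos: [488.9, 197.5, 26.5]
tcp_rot: [-3.141, 0.027, 0.312]
ft_force: [-6.2, -2.1, 16.1]
opening: 0.147
grip_force: 30.0
```

>>> arm_command(delta_pos=[[0, 0, 0.005], [0.038, 0.012, 0.006], [0.076, 0.024, 0.006], [0.114, 0.037, 0.006], [0.152, 0.049, 0.006]], delta_rot=[[0, 0, 0], [0, 0, 0], [0, 0, 0], [0, 0, 0], [0, 0, 0]], claw=[1, 1, 1, 1, 1])

```text
t: 7.28
eef_pos: [529.0, 210.4, 26.8]
tcp_rot: [-3.141, 0.026, 0.312]
ft_force: [-0.4, -0.5, -1.1]
opening: 0.149
grip_force: 30.0
```

>>> arm_command(delta_pos=[[0.02, 0.006, 0], [0.04, 0.013, 0], [0.06, 0.019, 0], [0.08, 0.026, 0], [0.1, 0.032, 0]], delta_rot=[[0, 0, 0], [0, 0, 0], [0, 0, 0], [0, 0, 0], [0, 0, 0]], claw=[1, 1, 1, 1, 1])

```text
t: 7.7
eef_pos: [552.8, 218.1, 26.9]
tcp_rot: [-3.141, 0.027, 0.312]
ft_force: [-0.6, 1.1, -1.2]
opening: 0.146
grip_force: 30.0
```

```bash
python3 look.py 2 175 185 80 120 220 290 120 90
```

```text
7.8 [553.2 218.1  27. ] [-3.141  0.026  0.312] [ 0.3 -0.3 -0.3]
```

View pics/c_2.png

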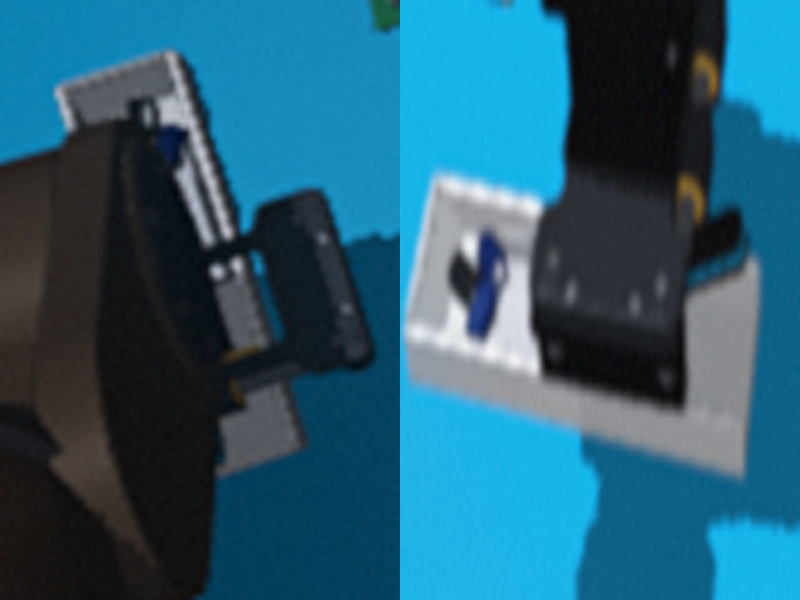

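The two blue caps sit side by side just ahead of the lip, with the black one beyond near the slope. I'll keep pushing with light down-pressure.

>>> arm_command(delta_pos=[[0, 0, -0.004], [0.012, 0.004, -0.004], [0.024, 0.008, -0.004], [0.036, 0.012, -0.004], [0.048, 0.016, -0.004]], delta_rot=[[0, 0, 0], [0, 0, 0], [0, 0, 0], [0, 0, 0], [0, 0, 0]], claw=[1, 1, 1, 1, 1])

```text
t: 8.22
eef_pos: [563.4, 221.7, 26.6]
tcp_rot: [-3.141, 0.028, 0.312]
ft_force: [-7.0, -2.7, 9.8]
opening: 0.145
grip_force: 30.0
```

>>> arm_command(delta_pos=[[0.01, 0.003, 0], [0.019, 0.006, 0], [0.028, 0.009, 0], [0.038, 0.012, 0], [0.038, 0.012, 0]], delta_rot=[[0, 0, 0], [0, 0, 0], [0, 0, 0], [0, 0, 0], [0, 0, 0]], claw=[1, 1, 1, 1, 1])

```text
t: 8.63
eef_pos: [573.5, 224.8, 26.6]
tcp_rot: [-3.141, 0.027, 0.312]
ft_force: [-3.8, -0.5, 7.3]
opening: 0.145
grip_force: 30.0
```

```bash
python3 look.py 3 175 185 80 120 220 290 120 90
```

```text
8.7333 [573.4 224.8  26.6] [-3.141  0.027  0.312] [-2.  -0.4  6.9]
```

View pics/c_3.png

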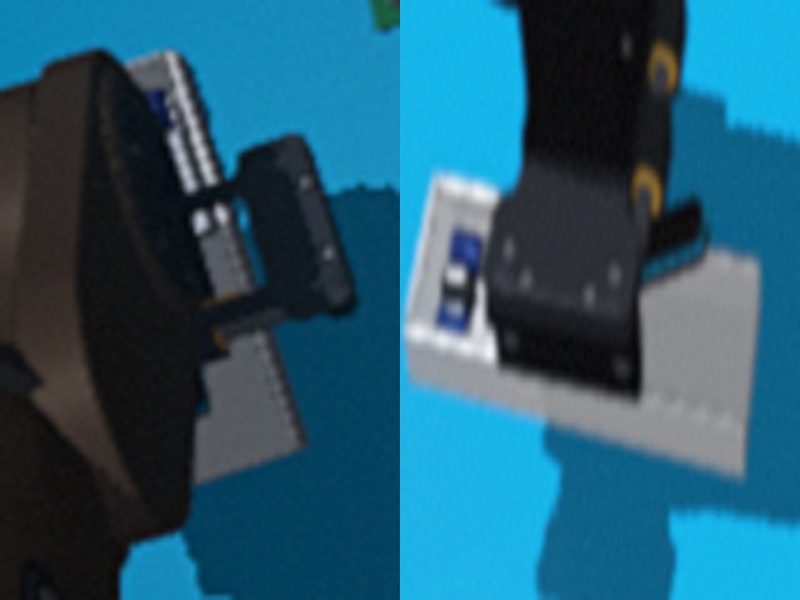

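All three caps are in a row between lip and slope: blue, black, blue. I'll push the last few mm and watch the force.

>>> arm_command(delta_pos=[[0.004, 0.001, 0], [0.008, 0.002, 0], [0.011, 0.004, 0], [0.015, 0.005, 0], [0.015, 0.005, 0]], delta_rot=[[0, 0, 0], [0, 0, 0], [0, 0, 0], [0, 0, 0], [0, 0, 0]], claw=[1, 1, 1, 1, 1])

```text
t: 9.15
eef_pos: [576.8, 225.9, 26.6]
tcp_rot: [-3.141, 0.028, 0.312]
ft_force: [-5.4, -1.0, 8.0]
opening: 0.147
grip_force: 30.0
```

```bash
python3 look.py 4 195 185 35 50 220 310 50 60
```

```text
9.25 [576.8 225.9  26.6] [-3.141  0.028  0.312] [-4.6 -1.8  7.9]
```

View pics/c_4.png

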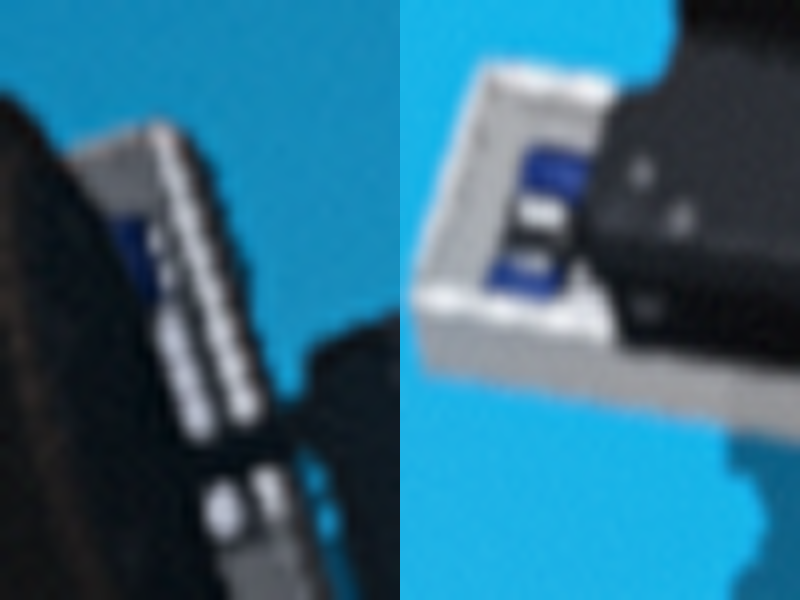

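From above, the near blue cap lies inside the scoop's side wall. One more small push, then tilt the lip up along the slope.

>>> arm_command(delta_pos=[[0.004, 0.001, 0], [0.008, 0.002, 0], [0.008, 0.002, 0], [0.008, 0.002, 0], [0.008, 0.002, 0]], delta_rot=[[0, 0, 0], [0, 0, 0], [0, 0, 0], [0, 0, 0], [0, 0, 0]], claw=[1, 1, 1, 1, 1])

```text
t: 9.67
eef_pos: [577.6, 226.2, 26.7]
tcp_rot: [-3.141, 0.03, 0.312]
ft_force: [-10.8, -3.8, 12.4]
opening: 0.146
grip_force: 30.0
```

>>> arm_command(delta_pos=[[0.003, 0.001, -0.009], [0.008, 0.002, -0.018], [0.019, 0.006, -0.016], [0.03, 0.01, -0.014], [0.032, 0.01, -0.008]], delta_rot=[[0.014, -0.042, 0], [0.027, -0.085, 0], [0.041, -0.127, 0], [0.054, -0.169, 0], [0.068, -0.212, 0]], claw=[1, 1, 1, 1, 1])

```text
t: 10.08
eef_pos: [587.7, 229.1, 24.4]
tcp_rot: [3.141, -0.327, 0.312]
ft_force: [0.9, 1.0, -1.0]
opening: 0.144
grip_force: 30.0
```

>>> arm_command(delta_pos=[[0, 0, 0.05], [0, 0, 0.1], [0, 0, 0.15], [0, 0, 0.2], [0, 0, 0.2]], delta_rot=[[0.005, -0.015, 0], [0.01, -0.03, 0], [0.01, -0.03, 0], [0.01, -0.03, 0], [0.01, -0.03, 0]], claw=[1, 1, 1, 1, 1])

```text
t: 10.5
eef_pos: [589.1, 229.6, 77.7]
tcp_rot: [3.142, -0.377, 0.312]
ft_force: [0.6, 0.5, -1.1]
opening: 0.149
grip_force: 30.0
```

```bash
python3 look.py 5 170 155 80 120 205 250 100 100; python3 - <<'E'
from h import *
s=cv2.imread("pics/s_5.png").astype(int);t=cv2.imread("pics/t_5.png").astype(int)
m=np.zeros((480,640),bool);m[270:360,200:300]=1
for k in blobs((s[:,:,0]>s[:,:,2]+40)&(s[:,:,2]<90)&(s[:,:,1]<100)&m,4):print(k[1],k[2].round(1),onz("side",k[2],13).round(0),onz("side",k[2],90).round(0))
# empty tray slope area check: dark pixels at the tray inside
E
```

```text
10.6 [588.2 229.3  75.2] [-3.142 -0.375  0.312] [-0.8  0.6 -1. ]
[221, 282, 30, 8, 58] [235.1 285.1] [735. 154.  13.] [684. 209.  90.]
[248, 302, 10, 8, 47] [252.4 305.1] [674. 182.  13.] [630. 234.  90.]
[253, 270, 10, 19, 24] [257.5 279.2] [704. 119.  13.] [657. 178.  90.]
[245, 314, 9, 5, 19] [249.  315.7] [665. 207.  13.] [622. 256.  90.]
```

View pics/c_5.png

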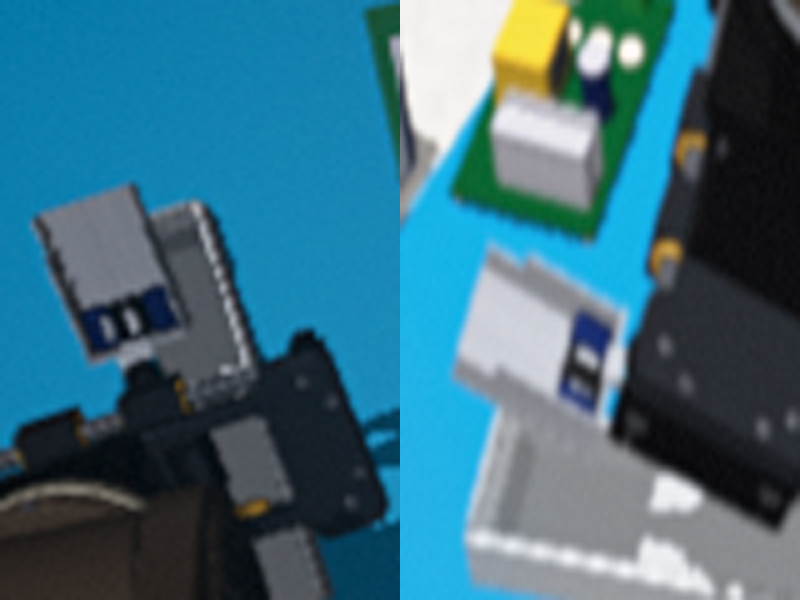

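All three caps are settled at the back of the bowl. I'll check where the lip is against the TCP, then carry it to the pot.

```bash
python3 - <<'E'
from h import *
a=onz("top",(177,199),90);b=onz("top",(196,191.6),90);print(a.round(1),b.round(1),((a+b)/2).round(1),"expected 677.9 258.1 89.7")
print("side lip expected px",proj("side",(677.9,258.1,89.7)).round(1),"seen approx",((205+(455-400)/4+205+(490-400)/4)/2,(250+375/6+250+245/6)/2))
E
```

```text
[669.9 280.6  90. ] [684.6 241.9  90. ] [677.3 261.3  90. ] expected 677.9 258.1 89.7
side lip expected px [221.3 305. ] seen approx (223.125, 301.6666666666667)
```

>>> arm_command(delta_pos=[[0, 0, 0.06], [0, 0, 0.12], [-0.03, -0.06, 0.16], [-0.08, -0.15, 0.16], [-0.13, -0.25, 0.16]], delta_rot=[[0, 0, 0], [0, 0, 0], [0, 0, -0.02], [0, 0, -0.05], [0, 0, -0.08]], claw=[1, 1, 1, 1, 1])

```text
t: 11.02
eef_pos: [554.8, 166.5, 114.1]
tcp_rot: [-3.141, -0.373, 0.185]
ft_force: [-0.4, -0.2, -1.2]
opening: 0.145
grip_force: 30.0
```

>>> arm_command(delta_pos=[[-0.05, -0.1, 0], [-0.1, -0.2, 0], [-0.15, -0.3, 0], [-0.2, -0.4, 0], [-0.25, -0.5, 0]], delta_rot=[[0, 0, -0.03], [0, 0, -0.06], [0, 0, -0.09], [0, 0, -0.11], [0, 0, -0.118]], claw=[1, 1, 1, 1, 1])

```text
t: 11.43
eef_pos: [491.8, 40.8, 113.6]
tcp_rot: [-3.142, -0.372, -0.0]
ft_force: [0.5, -0.0, -1.0]
opening: 0.145
grip_force: 30.0
```

>>> arm_command(delta_pos=[[-0.02, -0.06, 0], [-0.03, -0.1, 0], [-0.04, -0.11, 0], [-0.04, -0.11, 0], [-0.04, -0.11, 0]], delta_rot=[[0, 0, 0], [0, 0, 0], [0, 0, 0], [0, 0, 0], [0, 0, 0]], claw=[1, 1, 1, 1, 1])

```text
t: 11.85
eef_pos: [482.7, 14.1, 113.8]
tcp_rot: [-3.141, -0.372, 0.0]
ft_force: [0.0, -0.2, -1.2]
opening: 0.143
grip_force: 30.0
```

>>> arm_command(delta_pos=[[-0.004, 0, -0.033], [-0.006, 0, -0.054], [-0.006, 0, -0.068], [-0.004, 0, -0.081], [-0.001, 0, -0.083]], delta_rot=[[0, 0.026, 0], [0, 0.07, 0], [0, 0.114, 0], [0, 0.159, 0], [0, 0.203, 0]], claw=[1, 1, 1, 1, 1])

```text
t: 12.27
eef_pos: [482.4, 14.5, 92.9]
tcp_rot: [3.141, -0.05, 0.001]
ft_force: [-0.6, 0.5, -1.7]
opening: 0.144
grip_force: 30.0
```

>>> arm_command(delta_pos=[[0.011, 0, 0.045], [0.027, 0, 0.089], [0.048, 0, 0.13], [0.074, 0, 0.169], [0.105, 0, 0.204]], delta_rot=[[0, 0.078, 0], [0, 0.156, 0], [0, 0.233, 0], [0, 0.311, 0], [0, 0.389, 0]], claw=[1, 1, 1, 1, 1])

```text
t: 12.68
eef_pos: [509.6, 14.6, 145.6]
tcp_rot: [3.14, 0.559, 0.001]
ft_force: [1.2, -1.3, -1.7]
opening: 0.143
grip_force: 30.0
```

>>> arm_command(delta_pos=[[0.034, 0, 0.031], [0.073, 0, 0.058], [0.114, 0, 0.079], [0.158, 0, 0.096], [0.177, 0, 0.101]], delta_rot=[[0, 0.078, 0], [0, 0.156, 0], [0, 0.233, 0], [0, 0.311, 0], [0, 0.344, 0]], claw=[1, 1, 1, 1, 1])

```text
t: 13.1
eef_pos: [554.2, 14.7, 167.6]
tcp_rot: [3.139, 1.104, -0.001]
ft_force: [0.3, -0.1, -1.4]
opening: 0.147
grip_force: 30.0
```

>>> arm_command(delta_pos=[[0, 0, 0], [0, 0, 0], [0, 0, 0], [0, 0, 0], [0, 0, 0]], delta_rot=[[0, 0, 0], [0, 0, 0], [0, 0, 0], [0, 0, 0], [0, 0, 0]], claw=[1, 1, 1, 1, 1])

```text
t: 13.52
eef_pos: [552.8, 14.2, 170.6]
tcp_rot: [-3.141, 1.093, 0.001]
ft_force: [0.7, 0.8, -0.8]
opening: 0.149
grip_force: 30.0
```

```bash
python3 look.py 6 285 180 60 90 285 200 90 90; python3 - <<'E'
from h import *
s=cv2.imread("pics/s_6.png").astype(int);t=cv2.imread("pics/t_6.png").astype(int)
for n,im,(x0,y0,x1,y1) in(("side",s,(285,180,380,300)),("top",t,(270,190,350,290))):
    m=np.zeros((480,640),bool);m[y0:y1,x0:x1]=1
    for k in blobs((im[:,:,0]>im[:,:,2]+25)&(im[:,:,0]>im[:,:,1]+25)&(im[:,:,1]<90)&(im[:,:,0]<200)&m,4):print(n,k[1],k[2].round(1))
E
```

```text
13.6167 [552.8  14.2 170.4] [-3.140e+00  1.093e+00  1.000e-03] [-0.4  0.3 -0.3]
side [285, 225, 13, 4, 13] [291.  227.4]
side [340, 181, 2, 10, 10] [340.2 185.5]
side [343, 276, 9, 7, 9] [347.  279.6]
side [329, 182, 6, 6, 6] [331.5 184.5]
top [339, 213, 11, 53, 492] [344.5 241. ]
top [341, 204, 5, 4, 20] [343.  205.5]
```

>>> arm_command(delta_pos=[[-0.04, 0, 0.03], [-0.1, 0, 0.04], [-0.16, 0, 0.04], [-0.22, 0, 0.02], [-0.28, 0, 0]], delta_rot=[[0, -0.078, 0], [0, -0.156, 0], [0, -0.233, 0], [0, -0.311, 0], [0, -0.389, 0]], claw=[1, 1, 1, 1, 1])

```text
t: 14.03
eef_pos: [482.7, 14.1, 170.4]
tcp_rot: [-3.141, 0.476, 0.001]
ft_force: [0.8, -0.0, -0.8]
opening: 0.141
grip_force: 30.0
```

>>> arm_command(delta_pos=[[-0.04, -0.12, -0.03], [-0.1, -0.26, -0.06], [-0.16, -0.4, -0.1], [-0.2, -0.5, -0.13], [-0.23, -0.56, -0.16]], delta_rot=[[0, -0.078, 0], [0, -0.156, 0], [0, -0.233, 0], [0, -0.307, 0], [0, -0.307, 0]], claw=[1, 1, 1, 1, 1])

```text
t: 14.45
eef_pos: [422.4, -127.1, 130.5]
tcp_rot: [3.14, -0.006, -0.001]
ft_force: [2.1, -0.2, -0.9]
opening: 0.142
grip_force: 30.0
```

```bash
python3 - <<'E'
from h import *
t=read_camera("top");s=read_camera("side")
a=cv2.resize(t[215:275,285:335],(400,480),interpolation=cv2.INTER_CUBIC)
b=cv2.resize(s[220:290,305:363],(400,480),interpolation=cv2.INTER_CUBIC)
c=cv2.resize(t[150:350,120:510],(800,120))
cv2.imwrite("pics/t_7.png",t[:,:,::-1]);cv2.imwrite("pics/s_7.png",s[:,:,::-1])
d=np.zeros((600,800,3),np.uint8);d[:300,:250]=cv2.resize(a,(250,300));d[:300,250:500]=cv2.resize(b,(250,300))
d[:300,500:]=cv2.resize(t[265:345,340:420],(300,300));d[300:,:400]=cv2.resize(s[150:370,210:500],(400,300));d[300:,400:]=cv2.resize(t[150:350,160:420],(400,300),interpolation=cv2.INTER_CUBIC)
cv2.imwrite("pics/c_7.png",d[:,:,::-1]);st=state();print(st["eef_pos"].round(1),st["tcp_rot"].round(3))
for n,p in(("top",(300,225,320,257)),):
    x0,y0,x1,y1=p;print(t[y0:y1:2,x0:x1:1].min(2))
E
```

```text
[ 423.5 -127.4  129.8] [-3.141e+00  2.000e-03 -3.000e-03]
[[ 89  90  86  86  92 107 113  92 110 121 118 106 101  86  77  79  85  87
   93  87]
 [ 79  99 116 122 119 110  97  96 102  99  95 114 129 130 131 135 124 101
   81  81]
 [133 119  89  55  46  38  29  32  32  32  34  42  45  64  95 115 120 125
  113 102]
 [ 69  44  61  65  86  51  15  19  30  55  46  71 115 124 100  68  68  95
  117 115]
 [ 45  65  80  87  97  54  14  19  32  94  70  74 146 167 166 164 143 102
  118 103]
 [ 77  82 122 156 123  54  12  16  29  80  57  74 147 164 164 164 167 165
  115 120]
 [ 83 117 157 166 141  98  57  33  18  22  55  81 146 167 139 123 120 126
  126 117]
 [ 87 147 165 162 163 164 164 144 129 130 131 152 167 147  72  11  13  13
    7  28]
 [119 156 165 164 162 163 163 164 164 166 164 164 166 125  53  17  28  21
   10  43]
 [ 86 146 167 154 135 132 129 127 123 152 165 166 167  96  23  19  26  11
   25 109]
 [ 80  68  40  64  84  88  84  49  13  40 115 157 166 139  97  58  37  45
   94  87]
 [102  59  26  24  21  19  14  12  11  14  72 147 166 165 166 168 169 146
   93  55]
 [ 99  98  80  44  31  33  44  45  54  68 113 158 166 166 152 132  89  52
   59 109]
 [158 131 103  88 101 111 125 132 141 133 130 126 101  66  48  50  59  74
  135 139]
 [120 144 158 159 145 133 116 106 106 113 120  93  63  67 104 117 128 111
   79  73]
 [ 86  56  56  79 110 125 131 132 132 134 132  99  75  92  94  82  77  81
   88  92]]
```

View pics/c_7.png

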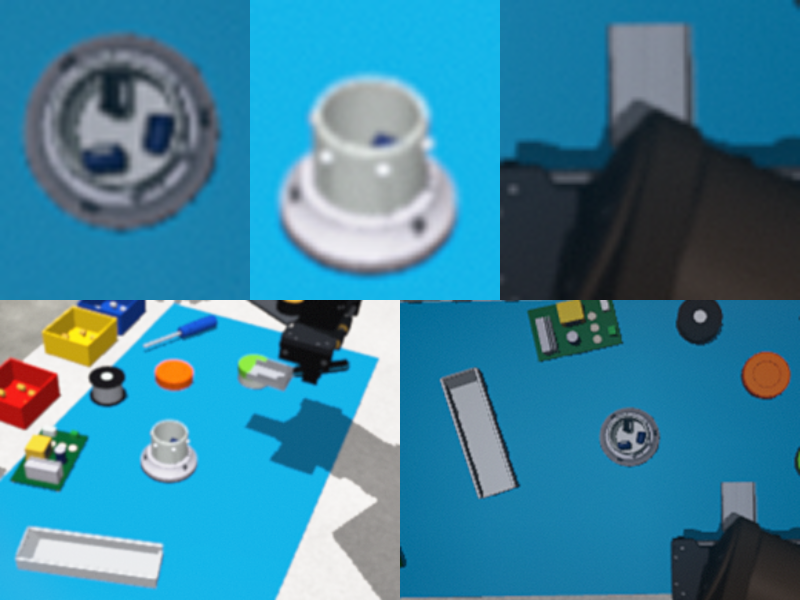

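All three caps lie on the pot floor (black and two blue), and the tray and bench are otherwise undisturbed. Now laying the scoop down on the mat.

>>> arm_command(delta_pos=[[0, 0, -0.12], [0, 0, -0.24], [0, 0, -0.36], [0, 0, -0.4], [0, 0, -0.415]], delta_rot=[[0, 0, 0], [0, 0, 0], [0, 0, 0], [0, 0, 0], [0, 0, 0]], claw=[1, 1, 1, 1, 1])

```text
t: 14.97
eef_pos: [425.3, -125.0, 24.3]
tcp_rot: [-3.14, 0.005, 0.001]
ft_force: [1.4, -0.1, -0.9]
opening: 0.145
grip_force: 30.0
```

>>> arm_command(delta_pos=[[0, 0, -0.002], [0, 0, -0.004], [0, 0, -0.004], [0, 0, -0.004], [0, 0, -0.004]], delta_rot=[[0, 0, 0], [0, 0, 0], [0, 0, 0], [0, 0, 0], [0, 0, 0]], claw=[1, 1, 1, 1, 1])

```text
t: 15.38
eef_pos: [425.8, -125.9, 25.5]
tcp_rot: [3.141, 0.001, 0.001]
ft_force: [0.2, 0.2, -1.7]
opening: 0.148
grip_force: 30.0
```

>>> arm_command(delta_pos=[[0, 0, -0.002], [0, 0, -0.004], [0, 0, -0.004], [0, 0, -0.004], [0, 0, -0.004]], delta_rot=[[0, 0, 0], [0, 0, 0], [0, 0, 0], [0, 0, 0], [0, 0, 0]], claw=[1, 1, 1, 1, 1])

```text
t: 15.8
eef_pos: [425.4, -125.8, 23.8]
tcp_rot: [-3.141, 0.002, 0.001]
ft_force: [0.1, 0.4, -1.5]
opening: 0.144
grip_force: 30.0
```

>>> arm_command(delta_pos=[[0, 0, -0.002], [0, 0, -0.004], [0, 0, -0.004], [0, 0, -0.004], [0, 0, -0.004]], delta_rot=[[0, 0, 0], [0, 0, 0], [0, 0, 0], [0, 0, 0], [0, 0, 0]], claw=[1, 1, 1, 1, 1])

```text
t: 16.22
eef_pos: [425.4, -125.8, 22.8]
tcp_rot: [-3.141, 0.002, 0.001]
ft_force: [-0.9, -0.6, 2.1]
opening: 0.144
grip_force: 30.0
```

>>> arm_command(delta_pos=[[0, 0, -0.002], [0, 0, -0.004], [0, 0, -0.004], [0, 0, -0.004], [0, 0, -0.004]], delta_rot=[[0, 0, 0], [0, 0, 0], [0, 0, 0], [0, 0, 0], [0, 0, 0]], claw=[1, 1, 1, 1, 1])

```text
t: 16.63
eef_pos: [425.1, -125.8, 22.3]
tcp_rot: [-3.141, 0.002, 0.001]
ft_force: [-4.9, -0.3, 13.6]
opening: 0.147
grip_force: 30.0
```

>>> arm_command(delta_pos=[[0, 0, 0.004], [0, 0, 0.004], [0, 0, 0.004], [0, 0, 0.004], [0, 0, 0.004]], delta_rot=[[0, 0, 0], [0, 0, 0], [0, 0, 0], [0, 0, 0], [0, 0, 0]], claw=[1, 0.8, 0.6, 0.4, 0.4])

```text
t: 17.05
eef_pos: [425.5, -125.8, 22.6]
tcp_rot: [-3.141, 0.002, 0.001]
ft_force: [0.2, -0.1, -0.4]
opening: 0.358
grip_force: 0.0
```

>>> arm_command(delta_pos=[[0, 0, 0.02], [0, 0, 0.06], [0, 0, 0.16], [0, 0, 0.3], [0, 0, 0.4]], delta_rot=[[0, 0, 0], [0, 0, 0], [0, 0, 0], [0, 0, 0], [0, 0, 0]], claw=[0.4, 0.4, 0.4, 0, 0])

```text
t: 17.47
eef_pos: [425.4, -125.7, 124.9]
tcp_rot: [-3.141, 0.002, 0.001]
ft_force: [0.5, -0.1, -1.3]
opening: 0.683
grip_force: 0.0
```

```bash
python3 - <<'E'
from h import *
t=read_camera("top")[:,:,::-1].astype(int);s=read_camera("side")[:,:,::-1].astype(int)
def ell(m): return cv2.fitEllipse(cv2.convexHull(max(cv2.findContours(m.astype(np.uint8),0,1)[0],key=len)))
rt,gt,bt=t[:,:,2],t[:,:,1],t[:,:,0];m=(rt>90)&(bt<80)&(gt<rt*.7);m[:,:370]=0;m[:,430:]=0;m[:180]=0;m[225:]=0
k=blobs(m,1)[0];e=ell(k[0]);print("lid top",k[1],k[2],e,onz("top",e[0],24).round(1))
r,g,b=s[:,:,2],s[:,:,1],s[:,:,0];m=(r>110)&(b<100)&(g<r*.72);m[:,:315]=0;m[:,360:]=0;m[:188]=0;m[222:]=0
k2=blobs(m,1)[0];print("lid side",k2[1],k2[2])
for z in(24,):
    for c in((673.4,-182.6),(672,-181)):
        P=[proj("side",(c[0]+34.5*np.cos(a),c[1]+34.5*np.sin(a),zz)) for a in np.linspace(0,6.28,90) for zz in(3,24)]
        print(c,np.min(P,0).round(1),np.max(P,0).round(1))
        P=[proj("top",(c[0]+34.5*np.cos(a),c[1]+34.5*np.sin(a),zz)) for a in np.linspace(0,6.28,90) for zz in(3,24)]
        print(" top",np.min(P,0).round(1),np.max(P,0).round(1))
# scoop still flat?
m=(t.min(2)>75);m[:262]=0;m[305:]=0;m[:,:345]=0;m[:,400:]=0
k=blobs(m,1)[0];print("bowl",k[1],k[2],onz("top",k[2],8).round(1),state()["eef_pos"].round(1))
E
```

```text
lid top [383, 185, 30, 30, 729] [397.62139918 199.46090535] ((397.6981201171875, 199.44065856933594), (30.089801788330078, 30.417898178100586), 85.75515747070312) [ 672.8 -182.2   24. ]
lid side [323, 195, 26, 21, 462] [335.7034632  204.85714286]
(673.4, -182.6) [321.2 193.4] [349.1 216.9]
 top [380.9 183.6] [413.6 216. ]
(672, -181) [321.4 193.9] [349.4 217.4]
 top [380.2 184.3] [412.9 216.6]
bowl [363, 270, 20, 29, 420] [371.84047619 281.21428571] [ 494.6 -123.1    8. ] [ 426.8 -126.4  126.2]
```

>>> arm_command(delta_pos=[[0.16, -0.04, 0], [0.32, -0.08, 0], [0.48, -0.12, 0], [0.64, -0.16, 0], [0.8, -0.2, 0]], delta_rot=[[0, 0, 0], [0, 0, 0], [0, 0, 0], [0, 0, 0], [0, 0, 0]], claw=[0, 0, 0, 0, 0])

```text
t: 17.98
eef_pos: [626.9, -176.0, 121.8]
tcp_rot: [-3.141, 0.003, 0.001]
ft_force: [0.2, 0.2, -0.0]
opening: 0.995
grip_force: 0.0
```

>>> arm_command(delta_pos=[[0.13, -0.02, 0], [0.184, -0.025, -0.1], [0.184, -0.025, -0.2], [0.184, -0.025, -0.25], [0.184, -0.025, -0.25]], delta_rot=[[0, 0, 0], [0, 0, 0], [0, 0, 0], [0, 0, 0], [0, 0, 0]], claw=[0, 0, 0, 0, 0])

```text
t: 18.4
eef_pos: [669.4, -181.3, 56.1]
tcp_rot: [-3.139, 0.008, 0.001]
ft_force: [-0.5, 0.2, -0.8]
opening: 1.001
grip_force: 0.0
```

>>> arm_command(delta_pos=[[0, 0, -0.07], [0, 0, -0.14], [0, 0, -0.19], [0, 0, -0.19], [0, 0, -0.19]], delta_rot=[[0, 0, 0], [0, 0, 0], [0, 0, 0], [0, 0, 0], [0, 0, 0]], claw=[0, 0, 0, 0, 0])

```text
t: 18.82
eef_pos: [671.3, -182.1, 13.2]
tcp_rot: [-3.141, 0.002, 0.001]
ft_force: [-0.0, -0.2, 0.3]
opening: 1.004
grip_force: 0.0
```

>>> arm_command(delta_pos=[[0, 0, 0], [0, 0, 0], [0, 0, 0], [0, 0, 0], [0, 0, 0]], delta_rot=[[0, 0, 0], [0, 0, 0], [0, 0, 0], [0, 0, 0], [0, 0, 0]], claw=[0, 0, 0, 0, 0])

```text
t: 19.23
eef_pos: [671.6, -182.1, 13.2]
tcp_rot: [-3.141, 0.002, 0.001]
ft_force: [0.3, -0.1, -0.0]
opening: 0.999
grip_force: 0.0
```

Down 6 mm, x +1, then grip.

>>> arm_command(delta_pos=[[0.004, 0, -0.012], [0.004, 0, -0.024], [0.004, 0, -0.024], [0.004, 0, -0.024], [0.004, 0, -0.024]], delta_rot=[[0, 0, 0], [0, 0, 0], [0, 0, 0], [0, 0, 0], [0, 0, 0]], claw=[0, 0, 0.5, 1, 1])

```text
t: 19.65
eef_pos: [672.4, -182.1, 6.6]
tcp_rot: [-3.141, 0.002, 0.001]
ft_force: [-0.1, -0.1, -0.5]
opening: 0.845
grip_force: 0.0
```

>>> arm_command(delta_pos=[[0, 0, 0], [0, 0, 0], [0, 0, 0], [0, 0, 0], [0, 0, 0]], delta_rot=[[0, 0, 0], [0, 0, 0], [0, 0, 0], [0, 0, 0], [0, 0, 0]], claw=[1, 1, 1, 1, 1])

```text
t: 20.07
eef_pos: [672.5, -182.1, 6.8]
tcp_rot: [-3.141, 0.002, 0.001]
ft_force: [-1.4, -0.7, 0.2]
opening: 0.713
grip_force: 30.0
```

>>> arm_command(delta_pos=[[0, 0, 0.08], [0, 0, 0.2], [0, 0, 0.34], [-0.04, 0.08, 0.4], [-0.1, 0.22, 0.4]], delta_rot=[[0, 0, 0], [0, 0, 0], [0, 0, 0], [0, 0, 0], [0, 0, 0]], claw=[1, 1, 1, 1, 1])

```text
t: 20.48
eef_pos: [649.5, -129.6, 110.8]
tcp_rot: [3.139, -0.005, -0.002]
ft_force: [-0.0, 0.4, -0.3]
opening: 0.715
grip_force: 30.0
```

>>> arm_command(delta_pos=[[-0.06, 0.14, 0], [-0.12, 0.28, 0], [-0.18, 0.42, 0], [-0.25, 0.55, 0], [-0.253, 0.566, 0]], delta_rot=[[0, 0, 0], [0, 0, 0], [0, 0, 0], [0, 0, 0], [0, 0, 0]], claw=[1, 1, 1, 1, 1])

```text
t: 20.9
eef_pos: [581.1, 18.8, 106.9]
tcp_rot: [-3.14, 0.004, 0.004]
ft_force: [1.4, -0.8, 0.3]
opening: 0.709
grip_force: 30.0
```

>>> arm_command(delta_pos=[[0, 0, -0.04], [0, 0, -0.08], [0, 0, -0.1], [0, 0, -0.1], [0, 0, -0.1]], delta_rot=[[0, 0, 0], [0, 0, 0], [0, 0, 0], [0, 0, 0], [0, 0, 0]], claw=[1, 1, 1, 1, 1])

```text
t: 21.32
eef_pos: [584.3, 13.5, 80.9]
tcp_rot: [-3.141, 0.003, -0.001]
ft_force: [0.4, 0.2, -0.7]
opening: 0.713
grip_force: 30.0
```

```bash
python3 - <<'E'
from h import *
s=read_camera("side")[:,:,::-1].astype(int);st=state();print(st["eef_pos"].round(1),st["tcp_rot"].round(3))
r,g,b=s[:,:,2],s[:,:,1],s[:,:,0];m=(r>100)&(b<110)&(g<r*.75);m[:,:300]=0;m[:,370:]=0;m[:200]=0;m[280:]=0
k=blobs(m,1)[0];print("lid",k[1],k[2])
e=st["eef_pos"]
P=[proj("side",(e[0]+34.5*np.cos(a),e[1]+34.5*np.sin(a),e[2]-3.8+zz)) for a in np.linspace(0,6.28,90) for zz in(0,21)]
print("exp",np.min(P,0).round(1),np.max(P,0).round(1))
c=max(cv2.findContours(k[0].astype(np.uint8),0,1)[0],key=len)[:,0];
for y in range(k[1][1],k[1][1]+k[1][3],2):
    q=np.where(k[0][y])[0];print(y,q[0],q[-1],end=" | ")
# rows of the pot below the lid
w=(s.min(2)>100)
for y in(262,266): print(y,[x for x in range(305,365) if abs(int(b[y,x])-int(r[y,x]))<45][::1])
E
```

```text
[584.4  13.6  81.3] [-3.141e+00  3.000e-03 -0.000e+00]
lid [331, 227, 20, 28, 404] [339.83910891 241.44554455]
exp [315.6 224.6] [350.  254.9]
227 341 342 | 229 340 345 | 231 338 346 | 233 333 348 | 235 333 348 | 237 333 349 | 239 332 349 | 241 331 349 | 243 331 349 | 245 331 349 | 247 331 348 | 249 331 347 | 251 331 344 | 253 331 340 | 262 [314, 315, 316, 317, 318, 319, 320, 321, 322, 323, 324, 325, 326, 327, 328, 329, 330, 331, 332, 333, 334, 335, 336, 337, 338, 339, 340, 341, 342, 343, 344, 345, 346, 347, 348, 349, 350, 351]
266 [313, 314, 315, 316, 317, 318, 319, 320, 321, 322, 323, 324, 325, 326, 327, 328, 329, 330, 331, 332, 333, 334, 335, 336, 337, 338, 339, 340, 341, 342, 343, 344, 345, 346, 347, 348, 349, 350, 351]
```

The lid's right and bottom edges (349, 254) match the prediction, so I'm lowering.

>>> arm_command(delta_pos=[[0, 0.002, -0.012], [0, 0.002, -0.024], [0, 0.002, -0.032], [0, 0.002, -0.04], [0, 0.002, -0.044]], delta_rot=[[0, 0, 0], [0, 0, 0], [0, 0, 0], [0, 0, 0], [0, 0, 0]], claw=[1, 1, 1, 1, 1])

```text
t: 21.78
eef_pos: [584.1, 14.9, 70.5]
tcp_rot: [-3.141, 0.002, 0.001]
ft_force: [0.2, -0.3, -0.7]
opening: 0.717
grip_force: 30.0
```

>>> arm_command(delta_pos=[[0, 0, -0.006], [0, 0, -0.012], [0, 0, -0.012], [0, 0, -0.012], [0, 0, -0.012]], delta_rot=[[0, 0, 0], [0, 0, 0], [0, 0, 0], [0, 0, 0], [0, 0, 0]], claw=[1, 1, 1, 1, 1])

```text
t: 22.2
eef_pos: [584.5, 14.7, 67.9]
tcp_rot: [-3.141, 0.001, 0.001]
ft_force: [2.0, -2.7, -1.1]
opening: 0.713
grip_force: 30.0
```

>>> arm_command(delta_pos=[[0.002, -0.003, -0.006], [0.002, -0.003, -0.012], [0.002, -0.003, -0.014], [0.002, -0.003, -0.014], [0.002, -0.003, -0.014]], delta_rot=[[0, 0, 0], [0, 0, 0], [0, 0, 0], [0, 0, 0], [0, 0, 0]], claw=[1, 1, 1, 1, 1])

```text
t: 22.62
eef_pos: [584.7, 14.1, 64.1]
tcp_rot: [-3.141, 0.002, 0.001]
ft_force: [1.4, -3.5, -1.7]
opening: 0.713
grip_force: 30.0
```

>>> arm_command(delta_pos=[[0, 0, -0.004], [0, 0, -0.008], [0, 0, -0.008], [0, 0, -0.008], [0, 0, -0.008]], delta_rot=[[0, 0, 0], [0, 0, 0], [0, 0, 0], [0, 0, 0], [0, 0, 0]], claw=[1, 1, 1, 1, 1])

```text
t: 23.03
eef_pos: [585.1, 14.1, 63.0]
tcp_rot: [-3.141, 0.001, 0.001]
ft_force: [0.1, -3.6, 7.7]
opening: 0.713
grip_force: 30.0
```

>>> arm_command(delta_pos=[[0, -0.002, -0.004], [0, -0.002, -0.008], [0, -0.002, -0.008], [0, -0.002, -0.008], [0, -0.002, -0.008]], delta_rot=[[0, 0, 0], [0, 0, 0], [0, 0, 0], [0, 0, 0], [0, 0, 0]], claw=[1, 1, 1, 1, 1])

```text
t: 23.45
eef_pos: [585.1, 13.9, 61.0]
tcp_rot: [-3.141, 0.001, 0.001]
ft_force: [-0.2, -1.3, 8.0]
opening: 0.712
grip_force: 30.0
```

>>> arm_command(delta_pos=[[0, 0, -0.004], [0, 0, -0.008], [0, 0, -0.012], [0, 0, -0.012], [0, 0, -0.012]], delta_rot=[[0, 0, 0], [0, 0, 0], [0, 0, 0], [0, 0, 0], [0, 0, 0]], claw=[1, 1, 1, 1, 1])

```text
t: 23.87
eef_pos: [584.4, 13.9, 56.5]
tcp_rot: [-3.141, 0.003, 0.001]
ft_force: [2.7, -0.5, -9.7]
opening: 0.711
grip_force: 30.0
```

>>> arm_command(delta_pos=[[0, 0, -0.004], [0, 0, -0.008], [0, 0, -0.008], [0, 0, -0.008], [0, 0, -0.008]], delta_rot=[[0, 0, 0], [0, 0, 0], [0, 0, 0], [0, 0, 0], [0, 0, 0]], claw=[1, 1, 1, 1, 1])

```text
t: 24.28
eef_pos: [584.6, 13.8, 55.4]
tcp_rot: [-3.141, 0.002, 0.001]
ft_force: [0.1, -0.0, -1.4]
opening: 0.712
grip_force: 30.0
```

>>> arm_command(delta_pos=[[0, 0, -0.002], [0, 0, -0.004], [0, 0, -0.004], [0, 0, -0.004], [0, 0, -0.004]], delta_rot=[[0, 0, 0], [0, 0, 0], [0, 0, 0], [0, 0, 0], [0, 0, 0]], claw=[1, 1, 1, 1, 1])

```text
t: 24.7
eef_pos: [584.7, 13.7, 54.9]
tcp_rot: [-3.141, 0.002, 0.001]
ft_force: [-1.8, 0.6, 6.0]
opening: 0.717
grip_force: 30.0
```

>>> arm_command(delta_pos=[[0, 0, -0.002], [0, 0, -0.003], [0, 0, -0.003], [0, 0, -0.003], [0, 0, -0.003]], delta_rot=[[0, 0, 0], [0, 0, 0], [0, 0, 0], [0, 0, 0], [0, 0, 0]], claw=[1, 1, 1, 1, 1])

```text
t: 25.12
eef_pos: [584.7, 13.7, 54.8]
tcp_rot: [-3.141, 0.001, 0.001]
ft_force: [-3.7, 1.0, 13.3]
opening: 0.716
grip_force: 30.0
```

>>> arm_command(delta_pos=[[0, 0, 0], [0, 0, 0], [0, 0, 0], [0, 0, 0], [0, 0, 0]], delta_rot=[[0, 0, 0], [0, 0, 0], [0, 0, 0], [0, 0, 0], [0, 0, 0]], claw=[1, 1, 1, 1, 1])

```text
t: 25.53
eef_pos: [584.7, 13.7, 54.8]
tcp_rot: [-3.141, 0.001, 0.001]
ft_force: [-4.0, 1.1, 13.8]
opening: 0.716
grip_force: 30.0
```

```bash
python3 - <<'E'
from h import *
s=read_camera("side")[:,:,::-1].astype(int);st=state();e=st["eef_pos"];print(e.round(1),st["ft_force"].round(1),st["grip_force"])
r,g,b=s[:,:,2],s[:,:,1],s[:,:,0];m=(r>100)&(b<110)&(g<r*.75);m[:,:300]=0;m[:,370:]=0;m[:200]=0;m[290:]=0
k=blobs(m,1)[0];print("lid",k[1],k[2])
for z0 in(51,60):
    P=[proj("side",(584.6+34.5*np.cos(a),14+34.5*np.sin(a),z0+zz)) for a in np.linspace(0,6.28,90) for zz in(0,21)]
    print("exp at",z0,np.min(P,0).round(1),np.max(P,0).round(1))
# scoop bowl in side view: expected flat
nm=~(b>r+60);nm[:228]=0;nm[258:]=0;nm[:,:370]=0;nm[:,425:]=0
k=blobs(nm,1)[0];print("bowl side",k[1],k[2].round(1))
E
```

```text
[584.7  13.7  54.8] [-3.7  0.3 12.8] 30.003247215645388
lid [330, 237, 20, 27, 393] [339.57506361 251.27226463]
exp at 51 [315.5 234.4] [349.3 264.6]
exp at 60 [315.5 231.2] [349.4 261.4]
bowl side [382, 233, 43, 21, 479] [400.4 241.9]
```

The lid is home: its lower edge at row 263 matches a lid origin at z = 51. The push is a steady 13 N or so against the hard stop, and the scoop is lying clear.

```bash
python3 -c "
from cell import *
print(job_done())"
```

```text
the job is handed in; nothing more can be done
None
```

The job is handed in, but the hand-in returned no verdict: the three capacitors are in the pot, the scoop is laid on the mat, and the lid is snapped home with the fingers still pressing it at about 13 N.

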